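Emergency lid release on a bench centrifuge

ROBOT

A 6-joint arm with a two-finger parallel gripper is mounted at the origin on a cart in front of the work surface, level with it; the furniture and walls round the work are solid. World frame = base frame: x ahead of the robot, y to its left, z up, the work surface at z = 0. Lengths are in m, angles in rad, forces in N, time in s.
With the tool pointing down it reaches from about 0.325 to 0.85 m from the base axis. Payload 4.4 kg.
Tool frame: the origin (TCP) lies between the finger pads; the fingertips stand 22 mm ahead of it and the grasp point (between the pads) lies 3 mm ahead of it; z points along the fingers, y is the line along which they close (so a half turn about z gives the same grasp; the last joint's range is limited). The gripper opens to 94 mm and grips with 3 to 60 N. Pads are 16 mm wide; open, the fingers measure 119 mm over their backs; the gripper's body (75 mm by 177 mm) begins 78 mm behind the grasp point.
Start: joints at [-1.292, 0.207, 1.542, -0, 1.393, -0.15], TCP at [0.24, -0.523, 0.227] pointing down, gripper open.
Joint ranges: [-2.73, 2.73], [-0.86, 2.22], [0.23, 2.46], [-1.11, 4.25], [0.08, 2.63], [-2.82, 2.82]. Speed limits (rad/s): [2.79, 2.79, 3.14, 3.14, 3.14, 3.14].

INTERFACE

Orientations are given as a unit quaternion [x, y, z, w].
In Python, from cell import * gives the robot as it stands. The module is installed in compiled form; this text tells all that it offers.
- The arm moves only by the tool carry_out, never from a script. Its argument "steps" is a list of rows, each a list of 7 numbers: the shift along the tool's x, y, z in mm, then the turn, a rotation vector about the tool's x, y, z in degrees, then the closure, from 0 (fully open) to 1 (shut). A call has 1 to 10 rows; each row shifts and turns the commanded pose from where the row before left it, along the tool's axes as they then stand; what a row does not reach is not made up. A row lasts 1/10 s, in which the tool goes at most 50 mm and 8.59 degrees, less where a joint would pass 70% of its speed; a pose out of reach is approached as far as the arm can. A call is refused whole if a number of a shift passes 50 or a number of a turn 8.59, either way. A call with a gripper value outside its range is refused whole. The fingers move at their own pace and stop on an object; "squeeze" is the grip in N (left out, the last holds). Time passes only in rows, so rows that do not move let the fingers close. It gives the time, the measured TCP pose, the force, the opening and the grip force at its end, in the units of the state.
- observe(): the state, without advancing time (a new reading comes with each control period).
- camera(name): name is "scene" or "top" or "wrist"; returns a dict with "pixels" (480x640x3 uint8, blue, green, red), "intrinsics" (3x3 intrinsics, pixels), "xyz" and "rotation" of the camera in the world. Camera axes: x right, y up, looking along -z (the intrinsics and any distortion apply to the point x, -y, -z); pixel columns grow to the right and rows downward; lengths in m; the calibration is good to about 2 mm. A picture is of the moment at which its call begins. There is no depth.
- sign_off(): hands the job in; it is judged then, once.
Trained networks look in a picture, given as the dict that the camera call returned (one of the last four; its "shot" number tells which), for a name from the list of things; names that differ only in an ending like _2 or _b are one class to them, and where a whole thing is asked for, a point or a joint stands for the part that bears it (a point fixed in the world has none). Each returns a list of dicts, best first, with "confidence" (0 to 1); they miss things now and then, are a little off and sometimes report something else, mostly with a low value. They report only what shows in the picture. A call takes as long as a camera call. They do not tell look-alikes from the thing itself.
- look_for(thing, picture): "extent" ([centre column, centre row, width, height] in pixels, round what is visible of it).
- tip_of(thing, picture): "xy" ([column, row] in pixels: a listed point, or the origin of a listed thing).
The state is a dict: "clock": time; "joint_positions": joint angles; "qvel": joint speeds; "joint_torque": joint torques, N m; "tool_pos": TCP position; "tool_rot": TCP orientation; "ft_force": force on the tool from outside, world axes, zero at the start; "ft_torque": the same for the moment, N m; "gripper_width": finger opening in m; "finger_force": force on a finger pad.
Only numpy, scipy, OpenCV 4.12 (cv2) and the standard library are available. Lean on these libraries where they do the work, as an engineer would, in place of code of your own. Each camera call takes 0.05 s, during which the arm holds its last target. There are 200 camera calls.

TASK

The small bench centrifuge has lost power with samples inside and its lid is still latched. Take the red release rod from the tool block, feel it into the release hole and push the hidden latch gently, without forcing it, until the lid has sprung up free; in the end the rod belongs back upright in the tool block and the lid raised fully open. Leave the rotor key, the dropper bottle and the timer where they are.

Things in the scene. Friction and masses are not known exactly. Their poses are not given: they have to be found in the camera images.
- release_rod: Loose steel rod with a red round handle, 118 mm long, about 50 g, upright, tip down, in one of the two sockets of the tool block. Origin at the tip, z up to the handle's end. Shaft 7 mm thick with a round tip, 0 to 58 mm; dark collar 24 mm wide, 58 to 63 mm, rests on the block; handle 16 mm thick, 63 to 118 mm. It may stand up to 2.5 mm off the socket's centre.
- rod_tip (a point): The round tip of the release rod (its lowest point when upright).
- rod_grip (a point): Middle of the red handle, on the rod's axis, 91 mm above the tip; grip here from above, at any yaw.
- tool_block: Dark blue-grey block, fixed, 40 x 112 mm, 64 mm high (foot 48 x 120 mm). Origin under its centre, z up. Two sockets, 12.5 mm wide and 60 mm deep, with mouths in the top face at x = 0, y = +35 and -35 mm: the rod stands in one, the rotor key in the other (which is which varies). A tool whose collar rests on the block has its tip 6 mm above the bench.
- centrifuge: White bench centrifuge, fixed, 230 mm deep (x), 210 mm wide (y). Origin under its centre; x from front to back, z up. Its flat top is 100 mm above the bench; the front 58 mm is the control strip with display, keys and release hole, the rest lies under the lid (top at 118 mm while shut). Pressing the rod on the machine or its latch with over 25 N does damage.
- release_hole (a point): Middle of the mouth of the release hole (centrifuge x -85, y -60, z 100 mm): 8.6 mm wide, red ring, straight down, 8 mm deep with 1.2 mm countersink. Below it, unseen, is the flat end of a spring latch, 12 to 32 mm under the mouth (differs between machines). It yields against 4 to 10 N; after about 6 mm the lid springs free, 1.5 mm further is a hard stop. It springs back when let go.
- lid (a joint): Angle of the lid, rad: 0 shut and latched, grows as its front edge rises, 1.35 at the stop, fully open. Once freed, a spring pin lifts it in about half a second to 0.13; it stays free if the latch is held back until then. The lid is balanced and stays where it is left; raising it takes 1 to 2 N at the tab. It cannot be opened while latched.
- lid_tab (a point): Middle of the dark grip tab at the middle of the lid's front edge, 12 mm from the tab's front end. The tab sticks out 35 mm over the control strip; 22 mm wide (centrifuge's y), 12 mm thick. The point is 181 mm from the hinge axis, 10 mm above the strip while shut, about 24 mm higher once freed. Pinched across its width, it can turn between the fingers as the lid swings up.
- lid_hinge (a point): Middle of the lid's hinge axis, at the back of the centrifuge (x = 102, z = 104 mm of the centrifuge); the axis runs along the centrifuge's y.
- rotor_key: Loose grey key with a cross bar on its handle, 119 mm tall, shaft 10 mm thick (does not fit the release hole), upright in the other socket. Origin at its tip, z up. Not to be moved.
- dropper_bottle: Loose white dropper bottle, 26 mm wide, 75 mm tall, standing on the bench. Origin at its foot. Not to be moved.
- timer: Loose cream-coloured bench timer, 36 x 66 x 73 mm, standing on the bench. Origin at its foot. Not to be moved.
Not all that is in view belongs to the job. Of the things like the release_rod, leave any that is green or yellow; of the rest the smaller one is meant.

How it is judged:
By the outcome, as a careful person would: the job done as asked, in the order asked, and still so for the second after the job is handed in, with the robot touching nothing.
It also fails if it takes over 67 s, if anything falls off the work surface, if the arm or the gripper's body presses on something with over 40 N, if the wrist force passes 120 N, or if a joint passes its speed limit or range.

## Working session

There is one attempt and no reset: what is moved stays moved. The work goes in short steps, Python scripts to look and compute and a tool call to move; the robot and the scene stay as the last step left them, time stands still between calls to the robot, and variables do not carry over. Pictures are saved under pics/ and viewed, at most 10 in all, crops included, and the job is handed in when it is done.

Besides the shell and the picture viewer there is one more tool, called after "Call:" by a JSON object that holds its "method" and its "body". carry_out: Moves the arm, as the interface text tells. Its arguments: {"type":"object","properties":{"steps":{"type":"array"},"squeeze":{"type":"number"}},"required":["steps"]}

```bash
mkdir -p pics; cat > h.py <<'E'
from cell import *
import numpy as np, cv2
from scipy.spatial.transform import Rotation as R
def ray(c,px):
    K=np.array(c["intrinsics"]); p=np.linalg.inv(K)@[px[0],px[1],1]
    Rm=np.array(c["rotation"]); Rm=Rm if Rm.shape==(3,3) else R.from_quat(Rm).as_matrix()
    d=Rm@np.array([p[0],-p[1],-p[2]]); return np.array(c["xyz"]),d/np.linalg.norm(d)
def atz(c,px,z):
    o,d=ray(c,px); return o+d*(z-o[2])/d[2]
def tri(obs):
    A=np.zeros((3,3));b=np.zeros(3);
    for c,px in obs:
        o,d=ray(c,px);P=np.eye(3)-np.outer(d,d);A+=P;b+=P@o
    x=np.linalg.solve(A,b);return x,[np.linalg.norm(np.cross(x-ray(c,p)[0],ray(c,p)[1])) for c,p in obs]
def proj(c,X):
    Rm=np.array(c["rotation"]); Rm=Rm if Rm.shape==(3,3) else R.from_quat(Rm).as_matrix()
    v=Rm.T@(np.array(X)-np.array(c["xyz"])); q=np.array(c["intrinsics"])@[v[0],-v[1],-v[2]]; return q[:2]/q[2]
E
python3 - <<'E'
from h import *
np.set_printoptions(precision=4,suppress=True)
s=observe();print(s["tool_pos"],s["tool_rot"],s["ft_force"],s["gripper_width"])
P={}
for n in("scene","top"):
    c=camera(n);P[n]=c;cv2.imwrite(f"pics/{n}.png",c["pixels"]);print(n,c["xyz"],c["rotation"],c["intrinsics"],[k for k in c])
    for t in("rod_grip","rod_tip","release_rod","tool_block","release_hole","lid_tab","lid_hinge","centrifuge","rotor_key","timer","dropper_bottle"):
        print(n,t,[(np.round(r["xy"]),round(r["confidence"],2)) for r in tip_of(t,c)[:4]])
    print([(np.round(r["extent"]),round(r["confidence"],2)) for r in look_for("release_rod",c)[:5]])
E
```

```text
[ 0.2394 -0.522   0.2263] [ 0.977   0.2133 -0.0001 -0.0011] [-0.0697  0.6305  0.0561] 0.09387498476154214
scene [ 0.2576 -0.7236  0.6852] [ 0.396  -0.0954 -0.2159  0.8874] [[443.5142   0.     316.9509]
 [  0.     443.5142 247.6483]
 [  0.       0.       1.    ]] ['pixels', 'intrinsics', 'xyz', 'rotation', 'shot']
scene rod_grip [(array([294., 290.]), 0.93), (array([377., 338.]), 0.85), (array([426., 334.]), 0.71), (array([373., 297.]), 0.53)]
scene rod_tip [(array([298., 336.]), 0.82), (array([413., 377.]), 0.81), (array([374., 371.]), 0.64), (array([297., 231.]), 0.31)]
scene release_rod [(array([296., 337.]), 0.85), (array([414., 380.]), 0.65), (array([372., 374.]), 0.59)]
scene tool_block [(array([351., 322.]), 0.62)]
scene release_hole [(array([288., 230.]), 0.6)]
scene lid_tab [(array([271., 211.]), 0.67)]
scene lid_hinge [(array([323., 174.]), 0.84)]
scene centrifuge [(array([295., 230.]), 0.62), (array([288., 228.]), 0.4)]
scene rotor_key []
scene timer [(array([275., 304.]), 0.56)]
scene dropper_bottle [(array([386., 265.]), 0.75), (array([353., 324.]), 0.34)]
[(array([296., 
[... 481 characters left out ...]
.6)]
top rod_tip [(array([454., 240.]), 0.82), (array([435., 267.]), 0.56)]
top release_rod [(array([454., 242.]), 0.9), (array([370., 309.]), 0.79), (array([431., 271.]), 0.75), (array([399., 251.]), 0.56)]
top tool_block [(array([383., 256.]), 0.85)]
top release_hole [(array([273., 265.]), 0.59)]
top lid_tab [(array([245., 275.]), 0.98)]
top lid_hinge [(array([206., 188.]), 0.9)]
top centrifuge [(array([234., 247.]), 0.75)]
top rotor_key []
top timer [(array([326., 313.]), 0.56)]
top dropper_bottle [(array([329., 186.]), 0.61)]
[(array([379., 310.,  22.,  20.]), 0.86), (array([472., 234.,  31.,  23.]), 0.56), (array([442., 268.,  23.,  12.]), 0.56), (array([405., 245.,  13.,  12.]), 0.47)]
```

View pics/scene.png

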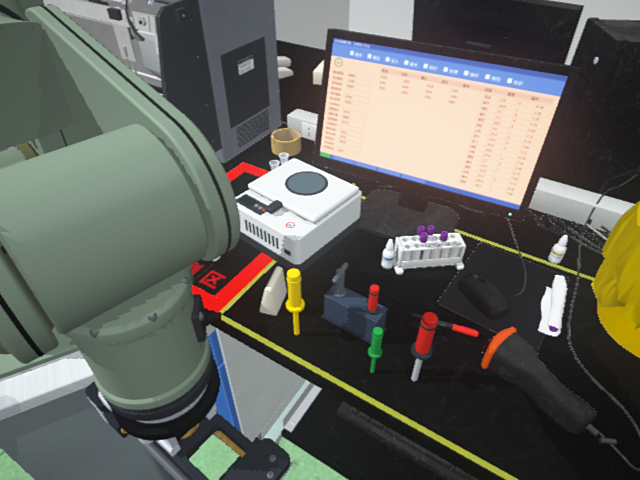

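View pics/top.png

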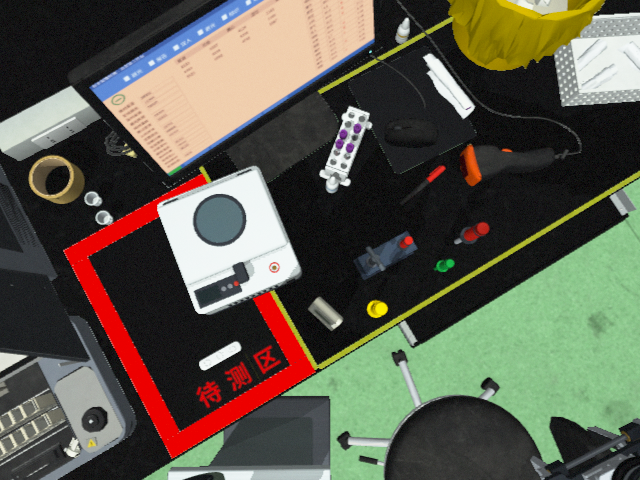

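The scene shows four rods: yellow (295,300), green (376,350), a large red one (425,345) standing free, and a small red one in the block (374,298). The small red one fits, since it is neither green nor yellow, is the smaller of the two reds, and stands in the tool block. The centrifuge is at about (300,210) in scene and (230,240) in top, with its hole at top (274,267).

```bash
python3 - <<'E'
from h import *
np.set_printoptions(precision=4,suppress=True)
s=camera("scene");t=camera("top")
a=cv2.resize(s["pixels"][190:390,230:450],None,fx=2.7,fy=2.7,interpolation=3)[:540]
b=cv2.resize(t["pixels"][150:350,150:430],None,fx=2.8,fy=2.8,interpolation=3)
cv2.imwrite("pics/cs.png",a);cv2.imwrite("pics/ct.png",b)
def red(c,x0,x1,y0,y1):
    h=cv2.cvtColor(c["pixels"],cv2.COLOR_BGR2HSV)[y0:y1,x0:x1]
    m=((h[...,0]<8)|(h[...,0]>172))&(h[...,1]>140)&(h[...,2]>90)
    y,x=np.nonzero(m);return np.array([x.mean()+x0,y.mean()+y0]),m.sum(),(x.min()+x0,x.max()+x0,y.min()+y0,y.max()+y0)
ps=red(s,360,388,275,320);pt=red(t,392,420,228,256);print(ps,pt)
print("rod",tri([(s,ps[0]),(t,pt[0])]))
hs=red(s,280,300,218,236);ht=red(t,262,286,258,276);print(hs,ht,tri([(s,hs[0]),(t,ht[0])]),atz(s,hs[0],.1),atz(t,ht[0],.1))
for n,z in(("lid_tab",.11),("lid_hinge",.104),("release_hole",.1),("tool_block",.0),("centrifuge",0.)):
    for c in(s,t):
        print(n,[(np.round(r["xy"]),atz(c,r["xy"],z)) for r in tip_of(n,c)[:1]])
print("top corners",[atz(t,p,.118) for p in [(158,205),(259,167)]],[atz(t,p,.1) for p in [(200,312),(300,274)]])
print("timer,yellow,bottle,bigred",[atz(t,p,0) for p in [(326,313),(370,309),(332,186),(456,242),(431,271)]])
print("block top corners",[atz(t,p,.064) for p in[(355,262),(408,234),(416,252),(367,278)]])
E
```

```text
(array([372.9957, 296.9399]), np.int64(233), (np.int64(368), np.int64(379), np.int64(284), np.int64(310))) (array([406.0865, 241.6346]), np.int64(104), (np.int64(400), np.int64(412), np.int64(236), np.int64(247)))
rod (array([ 0.5845, -0.3056,  0.1008]), [np.float64(0.0012267898565310213), np.float64(0.0012267898565309935)])<stdin>:10: RuntimeWarning: Mean of empty slice.
  ret = ret.dtype.type(ret / rcount)
Traceback (most recent call last):
ValueError: zero-size array to reduction operation minimum which has no identity
```

View pics/cs.png

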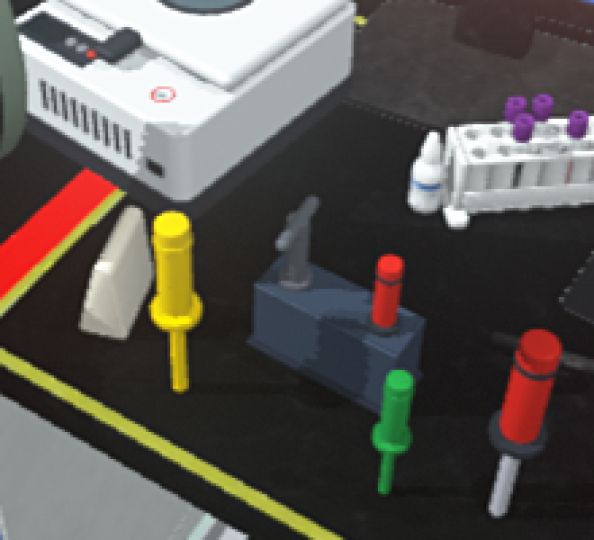

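View pics/ct.png

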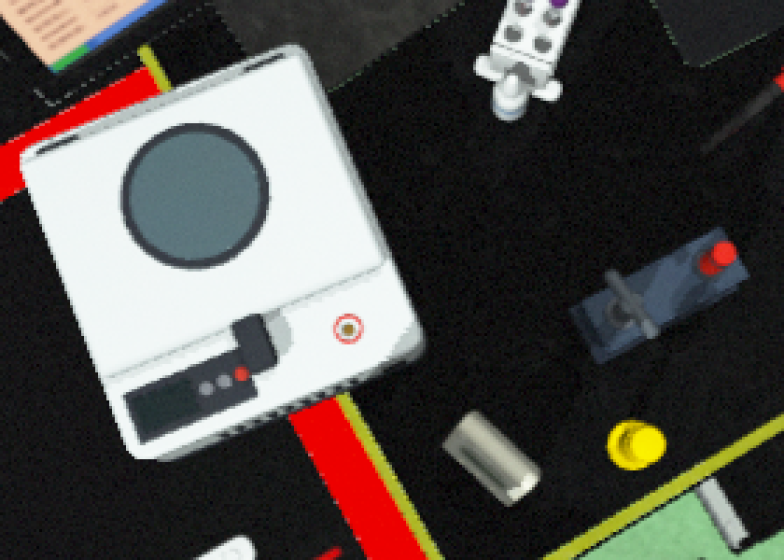

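The crops confirm the small red rod in the block at scene (373,297) / top (406,242), with the grey key in the other socket. The release ring is at scene (290,225) / top (274,267.5).

```bash
python3 - <<'E'
from h import *
np.set_printoptions(precision=4,suppress=True)
s=camera("scene");t=camera("top")
f=lambda p:(p[0]/2.8+150,p[1]/2.8+150)
hs=(290.2,224.7);ht=f((348,329))
print("hole",tri([(s,hs),(t,ht)]),atz(s,hs,.1),atz(t,ht,.1))
for n,z in(("lid_tab",.11),("lid_hinge",.104),("tool_block",.0),("centrifuge",0.)):
    for c in(s,t): print(n,[(np.round(r["xy"]),atz(c,r["xy"],z)) for r in tip_of(n,c)[:1]])
print("lid corners",[atz(t,f(p),.118) for p in [(22,155),(305,50),(384,262),(108,375)]])
print("front corners",[atz(t,f(p),.1) for p in [(135,455),(418,340)]])
print("timer,yellow,bottle,bigred,green",[atz(t,p,0) for p in [(326,313),(370,309),(332,186),(456,242),(431,271)]])
print("block top corners",[atz(t,f(p),.064) for p in[(570,312),(722,228),(750,280),(600,362)]])
print("key top",atz(t,f((632,303)),.12),"rod top",atz(t,f((725,253)),.124))
o=observe();print(R.from_quat(o["tool_rot"]).as_matrix(),o["clock"])
E
```

```text
hole (array([ 0.5381, -0.0578,  0.1027]), [np.float64(0.00044228328674210485), np.float64(0.0004422832867420861)]) [ 0.539  -0.0545  0.1   ] [ 0.5388 -0.0577  0.1   ]
lid_tab [(array([275., 209.]), array([ 0.5275, -0.0009,  0.11  ]))]
lid_tab [(array([242., 274.]), array([0.5261, 0.    , 0.11  ]))]
lid_hinge [(array([325., 173.]), array([0.6951, 0.0821, 0.104 ]))]
lid_hinge [(array([209., 190.]), array([0.6869, 0.066 , 0.104 ]))]
tool_block [(array([353., 325.]), array([ 0.5662, -0.2759,  0.    ]))]
tool_block [(array([383., 257.]), array([ 0.5688, -0.2762,  0.    ]))]
centrifuge [(array([299., 232.]), array([0.5941, 0.0256, 0.    ]))]
centrifuge [(array([236., 242.]), array([0.6017, 0.0303, 0.    ]))]
lid corners [array([0.6549, 0.1578, 0.118 ]), array([ 0.7259, -0.0295,  0.118 ]), array([ 0.5812, -0.0827,  0.118 ]), array([0.5084, 0.0966, 0.118 ])]
front corners [array([0.4567, 0.082 , 0.1   ]), array([ 0.531 , -0.1044,  0.1   ])]
timer,yellow,bottle,bigred,green [array([ 0.4538, -0.1558,  0.    ]), array([ 0.4611, -0.2463,  0.    ]), array([ 0.7212, -0.1715,  0.    ]), array([ 0.5988, -0.4302,  0.    ]), array([ 0.5382, -0.3751,  0.    ])]
block top corners [array([ 0.5528, -0.2092,  0.064 ]), array([ 0.6113, -0.3173,  0.064 ]), array([ 0.5743, -0.3357,  0.064 ]), array([ 0.5178, -0.2293,  0.064 ])]
key top [ 0.5525 -0.2455  0.12  ] rod top [ 0.5846 -0.307   0.124 ]
[[ 0.9091  0.4167 -0.    ]
 [ 0.4167 -0.9091  0.    ]
 [-0.     -0.     -1.    ]] 1.9
```

Call:
{"method": "carry_out", "body": {"steps": [[0,0,0,0,0,3.1,0.5],[40,-7.5,0,0,0,0,0.55],[45,-8,0,0,0,0,0.55],[45,-8,0,0,0,0,0.55],[45,-8,0,0,0,0,0.55],[45,-8,0,0,0,0,0.55],[45,-8,0,0,0,0,0.55],[45,-9,0,0,0,0,0.55],[45,-9,0,0,0,0,0.55],[45,-9,0,0,0,0,0.55]]}}

```text
clock: 2.9
tool_pos: [0.5858, -0.3054, 0.2275]
tool_rot: [0.982, 0.187, 0.0, 0.0]
ft_force: [0.1, -0.3, -0.3]
gripper_width: 0.0422
finger_force: 0.0
```

```bash
python3 - <<'E'
from h import *
np.set_printoptions(precision=4,suppress=True)
o=observe();print(o["clock"],o["tool_pos"],R.from_quat(o["tool_rot"]).as_euler("xyz",degrees=True),o["gripper_width"],o["ft_force"])
w=camera("wrist");cv2.imwrite("pics/w1.png",w["pixels"]);print(w["xyz"],w["rotation"],w["intrinsics"])
for n in("rod_grip","release_rod","tool_block","rotor_key"):print(n,[(np.round(r["xy"]),round(r["confidence"],2)) for r in tip_of(n,w)[:3]])
print(proj(w,[.5845,-.306,.124]))
E
```

```text
2.9 [ 0.5858 -0.3054  0.2275] [179.9856  -0.0018  21.5299] 0.04220762540291561 [ 0.1064 -0.3163 -0.2921]
[ 0.6608 -0.2763  0.3837] [-0.1145  0.0777 -0.5576  0.8185] [[354.8092   0.     319.3985]
 [  0.     354.8092 238.1908]
 [  0.       0.       1.    ]]
rod_grip [(array([316., 236.]), 0.89), (array([470., 288.]), 0.7)]
release_rod [(array([320., 215.]), 0.96), (array([232., 293.]), 0.78), (array([424., 243.]), 0.76)]
tool_block [(array([288., 216.]), 0.59)]
rotor_key [(array([254., 220.]), 0.92)]
[318.8711 248.0523]
```

View pics/w1.png

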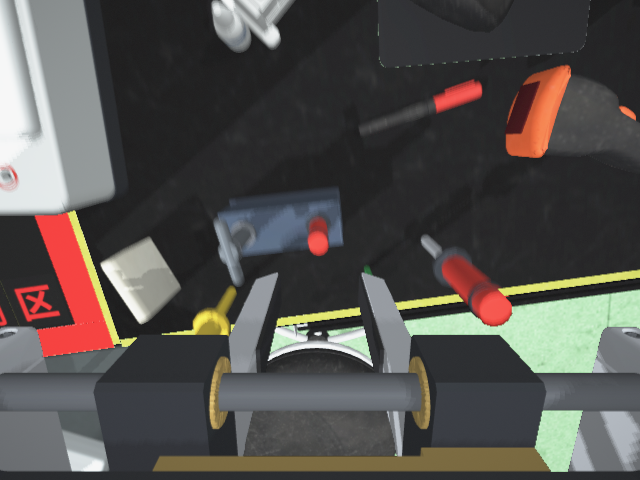

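The rod's top shows at (319,245), as predicted and between the fingers, with nothing in the way. I'm going down and gripping.

Call:
{"method": "carry_out", "body": {"steps": [[-1.4,0,40,0,0,0,0.55],[0,0,40,0,0,0,0.55],[0,0,30,0,0,0,0.55],[0,0,17.5,0,0,0,0.55],[0,0,0,0,0,0,1],[0,0,0,0,0,0,1],[0,0,0,0,0,0,1],[0,0,0,0,0,0,1]], "squeeze": 25}}

```text
clock: 3.95
tool_pos: [0.5839, -0.3082, 0.1023]
tool_rot: [0.982, 0.187, 0.001, 0.001]
ft_force: [-0.3, -0.0, 1.3]
gripper_width: 0.0154
finger_force: 25.0
```

Call:
{"method": "carry_out", "body": {"steps": [[0,0,-20,0,0,0,1],[0,0,-30,0,0,0,1],[0,0,-35,0,0,0,1],[0,0,-35,0,0,0,1],[0,0,0,0,0,0,1]]}}

```text
clock: 4.45
tool_pos: [0.5867, -0.3096, 0.2287]
tool_rot: [0.982, 0.187, 0.005, 0.005]
ft_force: [0.2, -1.1, 0.0]
gripper_width: 0.0156
finger_force: 25.0
```

```bash
python3 - <<'E'
from h import *
np.set_printoptions(precision=4,suppress=True)
o=observe();print(o["clock"],o["tool_pos"],R.from_quat(o["tool_rot"]).as_euler("xyz",degrees=True),o["gripper_width"],o["ft_force"])
p=np.array(o["tool_pos"]);M=R.from_quat(o["tool_rot"]).as_matrix()
w=camera("wrist");s=camera("scene");cv2.imwrite("pics/w2.png",w["pixels"]);cv2.imwrite("pics/s2.png",s["pixels"])
for c,n in((w,"wrist"),(s,"scene")):
  print(n,"exp tip",proj(c,p+M@[0,0,.094]),"exp grip",proj(c,p+M@[0,0,.003]),"hole",proj(c,[.5385,-.0575,.1]))
  for t in("rod_tip","rod_grip","release_hole"):print(t,[(np.round(r["xy"],1),round(r["confidence"],2)) for r in tip_of(t,c)[:4]])
t=camera("top");cv2.imwrite("pics/t2.png",t["pixels"])
a=np.hstack([cv2.resize(w["pixels"][140:380,200:440],(400,400)),cv2.resize(s["pixels"][180:380,290:490],(400,400))]);cv2.imwrite("pics/c2.png",a)
E
```

```text
4.45 [ 0.5867 -0.3096  0.2287] [179.2736  -0.4741  21.5407] 0.015580837685758677 [ 0.1819 -1.0681  0.0157]
wrist exp tip [318.8334 250.0622] exp grip [318.595  306.5072] hole [ -2.1791 181.7786]
rod_tip [(array([319.2, 248.4]), 0.78), (array([360.9, 268.8]), 0.76), (array([422. , 243.8]), 0.71), (array([229.6, 294.9]), 0.67)]
rod_grip [(array([372.7, 305.5]), 0.91), (array([318.8, 298. ]), 0.86), (array([190. , 354.5]), 0.83), (array([464.7, 287.5]), 0.75)]
release_hole []
scene exp tip [378.567  284.6292] exp grip [382.9948 244.4576] hole [290.5814 225.5601]
rod_tip [(array([376.8, 285.8]), 0.92), (array([412.1, 381. ]), 0.78), (array([295.2, 332.1]), 0.78), (array([372.8, 374.9]), 0.73)]
rod_grip [(array([384.7, 245.4]), 0.76), (array([294.5, 289.2]), 0.72), (array([423.6, 335.4]), 0.66), (array([374.3, 337.4]), 0.63)]
release_hole [(array([289.8, 223.8]), 0.62), (array([323.1, 173.5]), 0.59)]
```

View pics/c2.png

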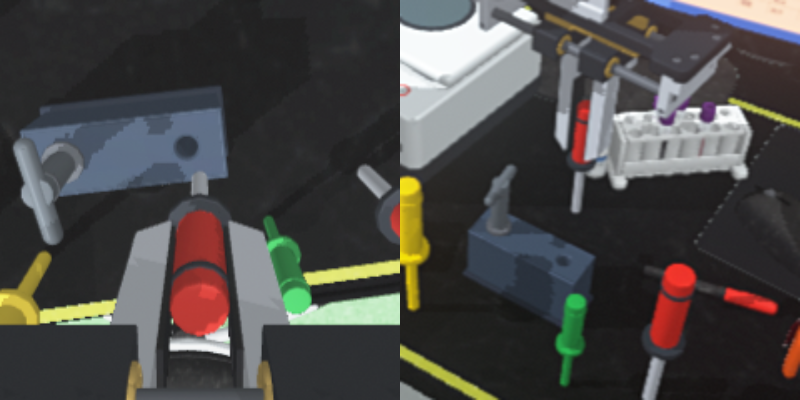

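The rod is held straight between the fingers, with its tip at wrist (320,247) / scene (378,285). The empty socket is at wrist (312,228) / scene (371,311). Next is the hole.

Call:
{"method": "carry_out", "body": {"steps": [[0,0,-15,0,0,0,1],[6,-31.5,0,0,0,0,1],[6,-31.5,0,0,0,0,1],[6,-31.5,0,0,0,0,1],[6,-31.5,0,0,0,0,1],[6,-31.5,0,0,0,0,1],[6,-31.5,0,0,0,0,1],[6,-31.5,0,0,0,0,1],[6,-31.5,0,0,0,0,1],[0,0,0,0,0,0,1]]}}

```text
clock: 5.9
tool_pos: [0.5349, -0.0518, 0.2362]
tool_rot: [0.982, 0.189, 0.001, -0.0]
ft_force: [0.5, -1.1, -0.9]
gripper_width: 0.0155
finger_force: 25.0
```

```bash
cat > g.py <<'E'
from h import *
np.set_printoptions(precision=4,suppress=True)
def st():
    o=observe();p=np.array(o["tool_pos"]);M=R.from_quat(o["tool_rot"]).as_matrix()
    print(o["clock"],p,"z",M[:,2],"w",o["gripper_width"],"F",o["ft_force"],"tip",p+M@[0,0,.094]);return o,p,M
E
python3 - <<'E'
from g import *
o,p,M=st();w=camera("wrist");s=camera("scene");t=camera("top")
st()
for c,n in((w,"wrist"),(s,"scene"),(t,"top")):
  print(n,"exp tip",proj(c,p+M@[0,0,.094]),"hole",proj(c,[.5385,-.0575,.1]))
  for k in("rod_tip","release_hole"):print(k,[(np.round(r["xy"],1),round(r["confidence"],2)) for r in tip_of(k,c)[:3]])
x,y=np.int32(proj(w,[.5385,-.0575,.1]));print(x,y)
X,Y=np.int32(proj(s,[.5385,-.0575,.1]))
a=np.hstack([cv2.resize(w["pixels"][y-50:y+50,x-50:x+50],(400,400),interpolation=2),cv2.resize(s["pixels"][Y-40:Y+40,X-40:X+40],(400,400),interpolation=2)]);cv2.imwrite("pics/c3.png",a);print(X,Y)
E
```

```text
5.9 [ 0.5349 -0.0518  0.2362] z [ 0.001   0.0012 -1.    ] w 0.015450214399533906 F [ 0.4928 -1.0571 -0.8748] tip [ 0.5349 -0.0517  0.1422]
6.05 [ 0.5358 -0.0556  0.2359] z [ 0.0016 -0.001  -1.    ] w 0.015546464987656335 F [ 0.0792 -0.6745  0.0461] tip [ 0.536  -0.0557  0.1419]
wrist exp tip [318.809  250.0457] hole [326.7173 233.6692]
rod_tip [(array([573.1, 302.5]), 0.75), (array([443.7, 329. ]), 0.66), (array([319.8, 246.5]), 0.6)]
release_hole [(array([325.2, 232.8]), 0.57), (array([267.7, 132. ]), 0.56), (array([372.3, 303. ]), 0.51)]
scene exp tip [286.9462 208.3466] hole [290.5814 225.5601]
rod_tip [(array([373.4, 372.7]), 0.95), (array([412.9, 378.8]), 0.79), (array([289.3, 208.6]), 0.72)]
release_hole [(array([287.6, 227.4]), 0.67)]
top exp tip [269.0045 267.4522] hole [274.1783 267.6508]
rod_tip [(array([453.2, 239.5]), 0.98), (array([435.2, 269.6]), 0.72)]
release_hole [(array([273.7, 265.8]), 0.71)]
326 233
290 225
```

View pics/c3.png

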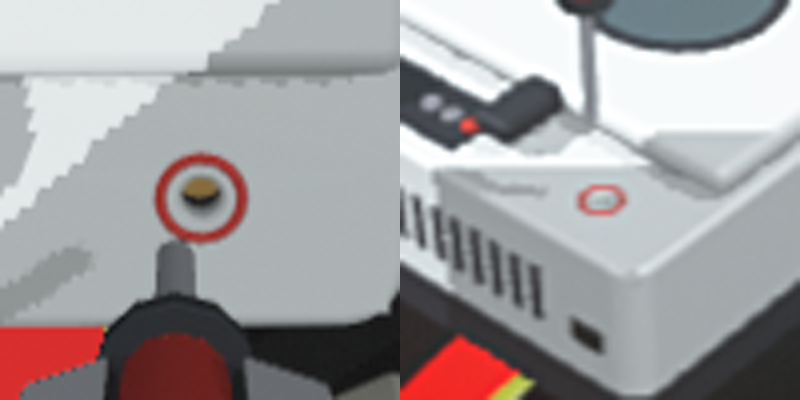

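The left crop (wrist) shows the tip at about (320,246) and the hole centre at about (326.5,232.5). The right crop (scene) shows the tip at (288,210) and the hole at (290,225). Now working out the shift.

```bash
cat >> g.py <<'E'
def shift(w,tp,hp,p,M,zt=None):
    T=p+M@[0,0,.094];T=atz(w,tp,T[2]);H=atz(w,hp,.1)
    print("tip",T,"tip-in-tool",M.T@(T-p),"hole",H,"tool shift mm",1000*M.T@(H-T))
E
python3 - <<'E'
from g import *
o,p,M=st();w=camera("wrist");shift(w,(320.2,246.5),(326.5,232.5),p,M);st()
E
```

```text
6.35 [ 0.5353 -0.056   0.2348] z [-0.0002 -0.     -1.    ] w 0.015623955630155823 F [-0.3852 -0.4642 -0.6639] tip [ 0.5353 -0.056   0.1408]
tip [ 0.5383 -0.0559  0.1408] tip-in-tool [0.0028 0.0011 0.094 ] hole [ 0.54   -0.0611  0.1   ] tool shift mm [-0.2369  5.4507 40.8484]
6.4 [ 0.5353 -0.0558  0.2348] z [-0.0002  0.0001 -1.    ] w 0.015559796545924532 F [-0.016   0.0602 -0.5376] tip [ 0.5353 -0.0558  0.1408]
```

Call:
{"method": "carry_out", "body": {"steps": [[0,2.7,12,0,0,0,1],[0,2.7,12,0,0,0,1],[0,0,10,0,0,0,1],[0,0,0,0,0,0,1],[0,0,0,0,0,0,1],[0,0,0,0,0,0,1],[0,0,0,0,0,0,1]]}}

```text
clock: 7.1
tool_pos: [0.5377, -0.0602, 0.2016]
tool_rot: [0.982, 0.187, 0.001, 0.0]
ft_force: [0.1, -0.5, -0.3]
gripper_width: 0.0157
finger_force: 25.0
```

```bash
python3 - <<'E'
from g import *
o,p,M=st();w=camera("wrist");s=camera("scene")
print(proj(w,p+M@[0,0,.094]),proj(w,p+M@[.0028,.0011,.094]))
a=np.hstack([cv2.resize(w["pixels"][210:280,285:355],(400,400),interpolation=2),cv2.resize(s["pixels"][195:245,265:315],(400,400),interpolation=2)]);cv2.imwrite("pics/c4.png",a)
E
```

```text
7.1 [ 0.5377 -0.0602  0.2016] z [ 0.0012 -0.0003 -1.    ] w 0.01567311766404238 F [ 0.0743 -0.5354 -0.2894] tip [ 0.5378 -0.0602  0.1076]
[318.8057 250.0548] [320.2908 246.4402]
```

View pics/c4.png

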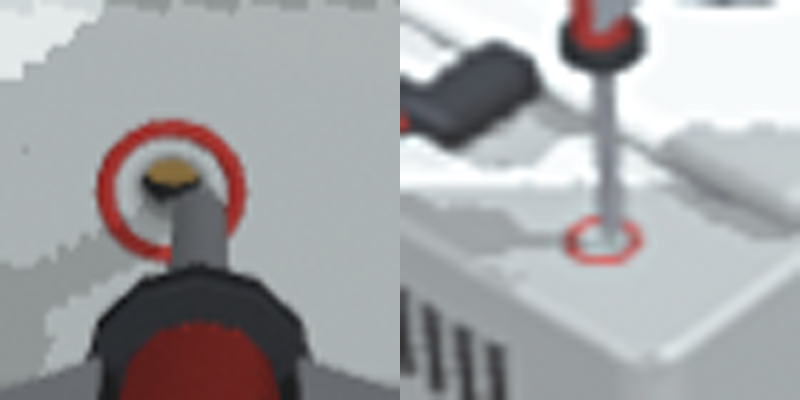

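Left crop: the ring centre is at (314.9,243.4) and the tip at (320.0,246.4), so it overshot along tool y. Right crop: the tip is just above the ring and slightly to its right.

```bash
python3 - <<'E'
from g import *
o,p,M=st();w=camera("wrist");shift(w,(320.1,246.4),(314.9,243.4),p,M);st()
E
```

```text
7.2 [ 0.5376 -0.0601  0.2015] z [ 0.0011 -0.0003 -1.    ] w 0.015420258381070123 F [-0.0735 -0.7455 -0.6981] tip [ 0.5377 -0.0602  0.1075]
tip [ 0.5407 -0.06    0.1075] tip-in-tool [0.0028 0.001  0.094 ] hole [ 0.5393 -0.0564  0.1   ] tool shift mm [ 0.0505 -3.9281  7.5315]
7.25 [ 0.5375 -0.0602  0.2015] z [ 0.0009 -0.0003 -1.    ] w 0.01578871483284162 F [-0.0421 -0.4405  0.4357] tip [ 0.5376 -0.0602  0.1075]
```

Call:
{"method": "carry_out", "body": {"steps": [[0,-2,0,0,0,0,1],[0,-1.9,0,0,0,0,1],[0,0,0,0,0,0,1],[0,0,2,0,0,0,1],[0,0,2,0,0,0,1],[0,0,0,0,0,0,1],[0,0,0,0,0,0,1]]}}

```text
clock: 7.95
tool_pos: [0.5357, -0.0565, 0.1967]
tool_rot: [0.982, 0.187, -0.0, -0.0]
ft_force: [-0.2, -0.2, -0.5]
gripper_width: 0.0158
finger_force: 25.0
```

```bash
cat >> g.py <<'E'
def ring(w,pr,r=20):
    x,y=np.int32(np.round(pr));im=w["pixels"][y-r:y+r,x-r:x+r]
    h=cv2.cvtColor(im,cv2.COLOR_BGR2HSV);m=(((h[...,0]<8)|(h[...,0]>172))&(h[...,1]>100)&(h[...,2]>120)).astype(np.uint8)
    n,l,stt,c=cv2.connectedComponentsWithStats(m)
    for k in range(1,n):
        if stt[k,4]>15: print("comp",stt[k]+np.array([x-r,y-r,0,0,0]),c[k]+[x-r,y-r])
E
python3 - <<'E'
from g import *
o,p,M=st();w=camera("wrist");h=proj(w,[.5393,-.0564,.1]);print("hole exp",h,"tip exp",proj(w,p+M@[.0028,.001,.094]));ring(w,h)
E
```

```text
7.95 [ 0.5357 -0.0565  0.1967] z [-0.0004  0.0001 -1.    ] w 0.015778286659328934 F [-0.2221 -0.1949 -0.5449] tip [ 0.5356 -0.0565  0.1027]
hole exp [320.4563 244.5169] tip exp [320.1387 246.4247]
comp [307 232  27  24 176] [319.9602 242.2443]
```

Tip and ring agree to within half a millimetre. Lowering gently.

Call:
{"method": "carry_out", "body": {"steps": [[0,0,1,0,0,0,1],[0,0,1,0,0,0,1],[0,0,1,0,0,0,1],[0,0,1,0,0,0,1],[0,0,0,0,0,0,1]]}}

```text
clock: 8.5
tool_pos: [0.5358, -0.0565, 0.1928]
tool_rot: [0.982, 0.187, -0.0, -0.0]
ft_force: [0.8, -0.3, -0.2]
gripper_width: 0.0156
finger_force: 25.0
```

Call:
{"method": "carry_out", "body": {"steps": [[0,0,1,0,0,0,1],[0,0,1,0,0,0,1],[0,0,1,0,0,0,1],[0,0,0,0,0,0,1]]}}

```text
clock: 8.9
tool_pos: [0.5358, -0.0565, 0.1898]
tool_rot: [0.982, 0.187, 0.0, -0.0]
ft_force: [0.7, -1.0, -0.5]
gripper_width: 0.0158
finger_force: 25.0
```

Call:
{"method": "carry_out", "body": {"steps": [[0,0,1.5,0,0,0,1],[0,0,1.5,0,0,0,1],[0,0,1.5,0,0,0,1],[0,0,1.5,0,0,0,1],[0,0,0,0,0,0,1]]}}

```text
clock: 9.4
tool_pos: [0.5358, -0.0565, 0.1837]
tool_rot: [0.982, 0.187, -0.0, -0.0]
ft_force: [1.6, -0.8, -1.2]
gripper_width: 0.0155
finger_force: 25.0
```

Call:
{"method": "carry_out", "body": {"steps": [[0.3,0,1,0,0,0,1],[0,0,1,0,0,0,1],[0,0,1,0,0,0,1],[0,0,0,0,0,0,1]]}}

```text
clock: 9.8
tool_pos: [0.5359, -0.0564, 0.1807]
tool_rot: [0.982, 0.187, -0.0, -0.0]
ft_force: [0.5, -0.2, -1.0]
gripper_width: 0.0159
finger_force: 25.0
```

Call:
{"method": "carry_out", "body": {"steps": [[0,0,1,0,0,0,1],[0,0,1,0,0,0,1],[0,0,1,0,0,0,1],[0,0,0,0,0,0,1]]}}

```text
clock: 10.2
tool_pos: [0.536, -0.0564, 0.1777]
tool_rot: [0.982, 0.187, -0.0, -0.0]
ft_force: [-0.4, 0.5, 0.5]
gripper_width: 0.0152
finger_force: 25.0
```

Call:
{"method": "carry_out", "body": {"steps": [[0,0,1,0,0,0,1],[0,0,1,0,0,0,1],[0,0,1,0,0,0,1],[0,0,0,0,0,0,1]]}}

```text
clock: 10.6
tool_pos: [0.536, -0.0564, 0.1747]
tool_rot: [0.982, 0.187, -0.0, -0.0]
ft_force: [0.4, -0.0, -0.5]
gripper_width: 0.0155
finger_force: 25.0
```

Call:
{"method": "carry_out", "body": {"steps": [[0,0,1,0,0,0,1],[0,0,1,0,0,0,1],[0,0,1,0,0,0,1],[0,0,0,0,0,0,1]]}}

```text
clock: 11.0
tool_pos: [0.536, -0.0564, 0.1718]
tool_rot: [0.982, 0.187, -0.0, -0.0]
ft_force: [0.4, 0.2, -0.1]
gripper_width: 0.0153
finger_force: 25.0
```

Call:
{"method": "carry_out", "body": {"steps": [[0,0,1,0,0,0,1],[0,0,1,0,0,0,1],[0,0,1,0,0,0,1],[0,0,0,0,0,0,1]]}}

```text
clock: 11.4
tool_pos: [0.5365, -0.0565, 0.1706]
tool_rot: [0.982, 0.187, 0.001, 0.0]
ft_force: [-2.5, 0.1, 7.2]
gripper_width: 0.0154
finger_force: 25.0
```

Contact at about 23 mm deep. Pressing on in small steps.

Call:
{"method": "carry_out", "body": {"steps": [[0,0,0.7,0,0,0,1],[0,0,0.7,0,0,0,1],[0,0,0,0,0,0,1]]}}

```text
clock: 11.7
tool_pos: [0.5365, -0.0564, 0.1694]
tool_rot: [0.982, 0.187, 0.001, 0.0]
ft_force: [-2.4, 1.1, 9.0]
gripper_width: 0.0157
finger_force: 25.0
```

Call:
{"method": "carry_out", "body": {"steps": [[0,0,0.7,0,0,0,1],[0,0,0.7,0,0,0,1],[0,0,0.7,0,0,0,1],[0,0,0,0,0,0,1]]}}

```text
clock: 12.1
tool_pos: [0.5366, -0.0565, 0.1675]
tool_rot: [0.982, 0.187, 0.001, 0.0]
ft_force: [-1.3, 0.0, 9.2]
gripper_width: 0.0157
finger_force: 25.0
```

Call:
{"method": "carry_out", "body": {"steps": [[0,0,0.7,0,0,0,1],[0,0,0.7,0,0,0,1],[0,0,0,0,0,0,1]]}}

```text
clock: 12.4
tool_pos: [0.5366, -0.0565, 0.1661]
tool_rot: [0.982, 0.187, 0.001, 0.0]
ft_force: [-2.5, 0.2, 8.4]
gripper_width: 0.0155
finger_force: 25.0
```

```bash
cat >> g.py <<'E'
def tab(c):
    print("tab",[(np.round(r["xy"],1),round(r["confidence"],2)) for r in tip_of("lid_tab",c)[:2]],"exp shut/free",proj(c,[.522,.001,.11]),proj(c,[.523,.001,.134]))
E
python3 - <<'E'
from g import *
o,p,M=st();tab(camera("scene"));tab(camera("wrist"))
E
```

```text
12.4 [ 0.5366 -0.0565  0.1661] z [ 0.0014 -0.0003 -1.    ] w 0.015468047473469202 F [-2.507   0.2061  8.4297] tip [ 0.5367 -0.0565  0.0721]
tab [(array([270.9, 207.9]), 0.65), (array([326.5, 174.5]), 0.65)] exp shut/free [272.0048 208.9343] [271.6547 199.6986]
tab [(array([223.3, 254.2]), 0.63)] exp shut/free [225.5198 257.2978] [215.3012 269.5065]
```

Still shut. A little further.

Call:
{"method": "carry_out", "body": {"steps": [[0,0,0.6,0,0,0,1],[0,0,0.6,0,0,0,1],[0,0,0,0,0,0,1],[0,0,0,0,0,0,1],[0,0,0,0,0,0,1]]}}

```text
clock: 13.1
tool_pos: [0.5364, -0.0564, 0.1641]
tool_rot: [0.982, 0.187, 0.0, 0.0]
ft_force: [-1.4, 0.7, 7.2]
gripper_width: 0.0157
finger_force: 25.0
```

```bash
python3 - <<'E'
from g import *
o,p,M=st();tab(camera("scene"));tab(camera("wrist"))
E
```

```text
13.1 [ 0.5364 -0.0564  0.1641] z [ 0.0009 -0.0002 -1.    ] w 0.015686206174752467 F [-1.4105  0.6936  7.1699] tip [ 0.5365 -0.0565  0.0701]
tab [(array([325.2, 172.6]), 0.66), (array([273. , 204.9]), 0.62)] exp shut/free [272.0048 208.9343] [271.6547 199.6986]
tab [(array([213.8, 264.7]), 0.96)] exp shut/free [224.8958 258.0394] [214.4994 270.4609]
```

Call:
{"method": "carry_out", "body": {"steps": [[0,0,0,0,0,0,1],[0,0,0,0,0,0,1],[0,0,0,0,0,0,1],[0,0,0,0,0,0,1]]}}

```text
clock: 13.7
tool_pos: [0.5365, -0.0565, 0.1643]
tool_rot: [0.982, 0.187, 0.0, 0.0]
ft_force: [-1.5, 1.0, 6.9]
gripper_width: 0.0156
finger_force: 25.0
```

```bash
python3 - <<'E'
from g import *
o,p,M=st();s=camera("scene");w=camera("wrist");tab(s);tab(w)
cv2.imwrite("pics/c5.png",np.hstack([cv2.resize(s["pixels"][150:250,230:330],(400,400)),w["pixels"][130:330,130:330].repeat(2,0).repeat(2,1)]))
E
```

```text
13.7 [ 0.5365 -0.0565  0.1643] z [ 0.001  -0.0003 -1.    ] w 0.015616558331140314 F [-1.5355  1.0021  6.9342] tip [ 0.5366 -0.0565  0.0703]
tab [(array([274.9, 202.1]), 0.62), (array([352.5, 321.4]), 0.46)] exp shut/free [272.0048 208.9343] [271.6547 199.6986]
tab [(array([212.2, 267.1]), 0.67)] exp shut/free [224.9121 258.0214] [214.5204 270.4378]
```

View pics/c5.png

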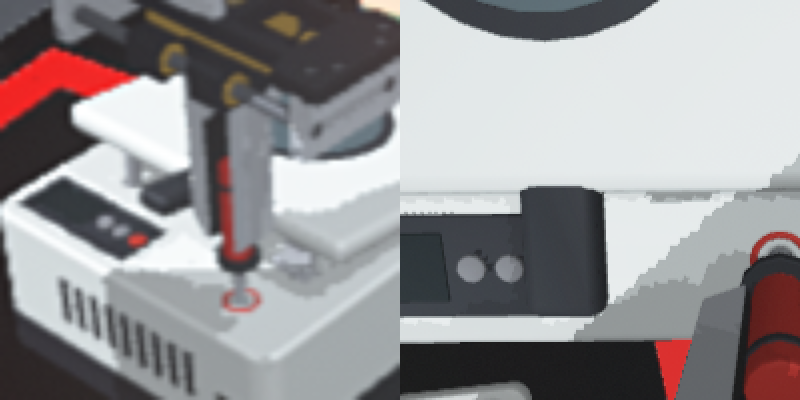

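The lid has sprung up: the tab is clearly raised, at wrist (212,267), with its front corner lifted in scene. Withdrawing the rod and carrying it back to the block.

Call:
{"method": "carry_out", "body": {"steps": [[0,0,-6,0,0,0,1],[0,0,-12,0,0,0,1],[0,0,-18,0,0,0,1],[0,0,-20,0,0,0,1],[0,0,-20,0,0,0,1],[0,0,0,0,0,0,1]]}}

```text
clock: 14.5
tool_pos: [0.5381, -0.0569, 0.2424]
tool_rot: [0.982, 0.187, 0.003, 0.001]
ft_force: [-0.4, 0.3, -0.4]
gripper_width: 0.0157
finger_force: 25.0
```

Call:
{"method": "carry_out", "body": {"steps": [[-6,30,0,0,0,0,1],[-6.2,31,0,0,0,0,1],[-6.2,31,0,0,0,0,1],[-6.2,31,0,0,0,0,1],[-6.2,31,0,0,0,0,1],[-6.2,31,0,0,0,0,1],[-6.2,31,0,0,0,0,1],[-6.2,32,0,0,0,0,1],[0,0,0,0,0,0,1],[0,0,0,0,0,0,1]]}}

```text
clock: 15.5
tool_pos: [0.5804, -0.3052, 0.2371]
tool_rot: [0.983, 0.186, -0.001, -0.001]
ft_force: [-0.2, 0.0, -1.0]
gripper_width: 0.0157
finger_force: 25.0
```

Call:
{"method": "carry_out", "body": {"steps": [[0,0,15,0,0,0,1],[0,0,15,0,0,0,1],[0,0,15,0,0,0,1],[0,0,12,0,0,0,1],[0,0,0,0,0,0,1],[0,0,0,0,0,0,1],[0,0,0,0,0,0,1]]}}

```text
clock: 16.2
tool_pos: [0.5817, -0.3056, 0.1827]
tool_rot: [0.982, 0.187, 0.001, 0.001]
ft_force: [0.5, 0.9, -0.3]
gripper_width: 0.0159
finger_force: 25.0
```

```bash
python3 - <<'E'
from g import *
o,p,M=st();w=camera("wrist");s=camera("scene");st();tab(s)
t=p+M@[.0028,.001,.094];print("tip exp",proj(w,t),proj(s,t),"socket by scene",atz(s,(371.5,311),.064))
cv2.imwrite("pics/c6.png",np.hstack([cv2.resize(w["pixels"][200:280,280:360],(400,400),interpolation=2),cv2.resize(s["pixels"][270:350,330:410],(400,400),interpolation=2)]))
E
```

```text
16.2 [ 0.5817 -0.3056  0.1827] z [ 0.0014 -0.001  -1.    ] w 0.015865906626472453 F [ 0.5196  0.9278 -0.3404] tip [ 0.5818 -0.3056  0.0887]
16.3 [ 0.5817 -0.3057  0.183 ] z [ 0.0018 -0.0012 -1.    ] w 0.015597258409886839 F [ 0.3612  0.3235 -1.3845] tip [ 0.5819 -0.3058  0.089 ]
tab [(array([270.2, 198.5]), 0.8), (array([375.9, 263.1]), 0.25)] exp shut/free [272.0048 208.9343] [271.6547 199.6986]
tip exp [320.1557 246.4437] [373.2209 301.2869] socket by scene [ 0.583  -0.3064  0.064 ]
```

View pics/c6.png

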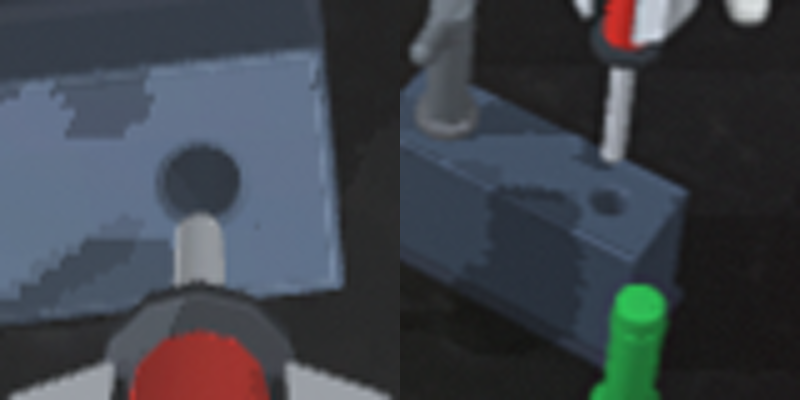

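The left crop shows the empty socket at wrist (320,236.6) and the tip at (320,246.4). The right crop shows the tip just above the socket mouth.

```bash
python3 - <<'E'
from g import *
o,p,M=st();w=camera("wrist");T=atz(w,(320,246.4),.0889);H=atz(w,(320,236.6),.064);print(T,H,1000*M.T@(H-T))
E
```

```text
16.35 [ 0.5816 -0.3057  0.1829] z [ 0.0016 -0.0011 -1.    ] w 0.015493644701360287 F [-0.3801  0.1212 -0.2676] tip [ 0.5818 -0.3058  0.0889]
[ 0.5847 -0.3055  0.0889] [ 0.5853 -0.3054  0.064 ] [ 0.54    0.0466 24.9007]
```

Call:
{"method": "carry_out", "body": {"steps": [[0.5,0,10,0,0,0,1],[0,0,10,0,0,0,1],[0,0,8,0,0,0,1],[0,0,8,0,0,0,1],[0,0,0,0,0,0,1]]}}

```text
clock: 16.9
tool_pos: [0.5808, -0.3045, 0.1436]
tool_rot: [0.982, 0.187, -0.001, -0.001]
ft_force: [-0.6, -0.6, -1.3]
gripper_width: 0.0156
finger_force: 25.0
```

Call:
{"method": "carry_out", "body": {"steps": [[0,0,12,0,0,0,1],[0,0,12,0,0,0,1],[0,0,12,0,0,0,1],[0,0,6,0,0,0,1],[0,0,2,0,0,0,1],[0,0,1,0,0,0,1],[0,0,0,0,0,0,1]]}}

```text
clock: 17.6
tool_pos: [0.5811, -0.3047, 0.102]
tool_rot: [0.982, 0.187, -0.001, -0.001]
ft_force: [-3.2, 2.5, 7.4]
gripper_width: 0.0157
finger_force: 25.0
```

The collar is seated: z matches the grasp height and the block pushes back with 7 N. Releasing.

Call:
{"method": "carry_out", "body": {"steps": [[0,0,-0.8,0,0,0,1],[0,0,0,0,0,0,0.55],[0,0,0,0,0,0,0.55],[0,0,0,0,0,0,0.55],[0,0,-20,0,0,0,0.55],[0,0,-35,0,0,0,0.55],[0,0,-40,0,0,0,0.55],[0,0,-35,0,0,0,0.55],[0,0,0,0,0,0,0.55]]}}

```text
clock: 18.5
tool_pos: [0.5848, -0.3073, 0.239]
tool_rot: [0.982, 0.187, 0.005, 0.005]
ft_force: [-0.3, 0.5, 0.4]
gripper_width: 0.042
finger_force: 0.0
```

```bash
python3 - <<'E'
from g import *
o,p,M=st();s=camera("scene");t=camera("top");st()
def red(c,x0,x1,y0,y1):
    h=cv2.cvtColor(c["pixels"],cv2.COLOR_BGR2HSV)[y0:y1,x0:x1]
    m=((h[...,0]<8)|(h[...,0]>172))&(h[...,1]>140)&(h[...,2]>90);y,x=np.nonzero(m);print(x.mean()+x0,y.mean()+y0,m.sum())
red(s,360,388,275,320);tab(s)
print([(np.round(r["xy"],1),round(r["confidence"],2),atz(t,r["xy"],.134)) for r in tip_of("lid_tab",t)[:2]],[atz(s,r["xy"],.134) for r in tip_of("lid_tab",s)[:1]])
E
```

```text
18.5 [ 0.5848 -0.3073  0.239 ] z [ 0.0109 -0.0075 -0.9999] w 0.04202176805040781 F [-0.332   0.4757  0.3951] tip [ 0.5859 -0.308   0.145 ]
18.6 [ 0.582  -0.3054  0.2325] z [ 0.0018 -0.0012 -1.    ] w 0.04237928866433156 F [-0.1359  0.1032 -0.7861] tip [ 0.5822 -0.3055  0.1385]
372.13247863247864 296.982905982906 234
tab [(array([273.2, 198.7]), 0.66)] exp shut/free [272.0048 208.9343] [271.6547 199.6986]
[(array([241.9, 273.1]), 0.64, array([ 0.526 , -0.0024,  0.134 ]))] [array([0.5273, 0.0028, 0.134 ])]
```

Call:
{"method": "carry_out", "body": {"steps": [[6.5,-33,0,0,0,0,0.47],[6.7,-34,0,0,0,0,0.47],[6.7,-34,0,0,0,0,0.47],[6.7,-34,0,0,0,0,0.47],[6.7,-34,0,0,0,0,0.47],[6.7,-34,0,0,0,0,0.47],[6.7,-34,0,0,0,0,0.47],[6.7,-35,0,0,0,0,0.47],[6.7,-34,0,0,0,0,0.47],[0,0,0,0,0,0,0.47]]}}

```text
clock: 19.75
tool_pos: [0.523, 0.0054, 0.2295]
tool_rot: [0.982, 0.189, -0.002, -0.001]
ft_force: [-0.2, -0.3, 0.0]
gripper_width: 0.05
finger_force: 0.0
```

Call:
{"method": "carry_out", "body": {"steps": [[0,0,20,0,0,0,0.47],[0,0,20,0,0,0,0.47],[0,0,0,0,0,0,0.47],[0,0,0,0,0,0,0.47]]}}

```text
clock: 20.15
tool_pos: [0.5245, 0.0012, 0.1905]
tool_rot: [0.982, 0.186, -0.001, -0.0]
ft_force: [-0.3, 0.8, 0.9]
gripper_width: 0.0502
finger_force: 0.0
```

```bash
python3 - <<'E'
from g import *
o,p,M=st();w=camera("wrist");s=camera("scene");t=camera("top");o,p,M=st()
for r in tip_of("lid_tab",w)[:2]:
    q=atz(w,r["xy"],.1334);print(r["xy"],r["confidence"],q,"rel tool",1000*M.T@(q-p))
print("extent",[(np.round(r["extent"],1),round(r["confidence"],2)) for r in look_for("lid_tab",w)[:2]])
q=np.array([.5251,.0025,.1334]);print("model",proj(w,q),1000*M.T@(q-p))
g=cv2.cvtColor(w["pixels"],cv2.COLOR_BGR2GRAY);x,y=np.int32(proj(w,q));print(x,y);print(g[y-4,x-40:x+40])
print("monitor",tri([(s,(320,163)),(t,(165,184))]),tri([(s,(330,32)),(t,(72,76))]))
E
```

```text
20.15 [0.5245 0.0012 0.1905] z [-0.0027  0.0002 -1.    ] w 0.05023554388478257 F [-0.3118  0.7887  0.9207] tip [0.5243 0.0012 0.0965]
20.3 [0.526  0.0011 0.1926] z [ 0.0016 -0.0004 -1.    ] w 0.04967137873650819 F [ 0.1342  0.8558 -0.0499] tip [0.5261 0.0011 0.0986]
[313.6, 264.7] 0.75 [0.5251 0.005  0.1334] rel tool [ 0.4709 -3.9551 59.1796]
extent [(array([315.4, 143.9, 360.6, 287.8]), 0.55), (array([426.6, 319.6,  36.3,  38.8]), 0.47)]
model [317.2035 265.9705] [-0.3945 -1.6554 59.1805]
317 265
[139 138 127 126 123 115  94  61  52  53  56  57  65  92 101 103 100 100
 100  99  99  97  78  52  58  61  63  63  63  64  64  64  64  64  63  64
  64  63  64  64  63  63  64  63  63  64  64  63  64  64  64  62  59  55
  50  45  68 171 234 234 234 234 234 224 181 181 181 181 181 181 181 181
 181 182 181 181 181 182 181 182]
monitor (array([0.7102, 0.1527, 0.0885]), [np.float64(0.006829775001722685), np.float64(0.006829775001722578)]) (array([0.7695, 0.1952, 0.385 ]), [np.float64(0.004930110165909794), np.float64(0.004930110165909735)])
```

The tab spans columns 300–333 (22 mm), centred within 2 mm. Going down and pinching.

Call:
{"method": "carry_out", "body": {"steps": [[0,-2,15,0,0,0,0.47],[0,0,15,0,0,0,0.47],[0,0,13,0,0,0,0.47],[0,0,10,0,0,0,0.47],[0,0,0,0,0,0,0.47],[0,0,0,0,0,0,1],[0,0,0,0,0,0,1],[0,0,0,0,0,0,1],[0,0,0,0,0,0,1]], "squeeze": 10}}

```text
clock: 21.3
tool_pos: [0.5249, 0.0034, 0.1393]
tool_rot: [0.982, 0.187, 0.001, 0.0]
ft_force: [0.9, 0.3, 0.9]
gripper_width: 0.0224
finger_force: 10.0
```

Call:
{"method": "carry_out", "body": {"steps": [[2.7,0,-12.4,0,0,0,1],[3.5,0,-12.1,0,0,0,1],[4.4,0,-11.9,0,0,0,1],[5.2,0,-11.6,0,0,0,1],[6,0,-11.1,0,0,0,1],[6.8,0,-10.7,0,0,0,1],[0,0,0,0,0,0,1],[0,0,0,0,0,0,1]]}}

```text
clock: 22.1
tool_pos: [0.5512, 0.0141, 0.2092]
tool_rot: [0.982, 0.187, 0.0, 0.0]
ft_force: [-3.9, -1.5, 2.9]
gripper_width: 0.0216
finger_force: 10.0
```

```bash
cat >> g.py <<'E'
def loc(p):
    C=np.array([.5964,.0306]);d=np.array(p[:2])-C;a=np.deg2rad(21.5);x=np.array([np.cos(a),np.sin(a)])
    X=d@x-.102;Z=p[2]-.003-.104;print("loc x,z,y",X,Z,d@[-x[1],x[0]],"r",np.hypot(X,Z),"deg",np.degrees(np.arctan2(Z,-X)))
E
python3 - <<'E'
from g import *
o,p,M=st();loc(p);tab(camera("scene"))
q=[.5964+(.102-.150)*.9304,.0306+(.102-.150)*.3665,.206];print(proj(camera("scene"),q))
E
```

```text
22.1 [0.5512 0.0141 0.2092] z [ 0.0002 -0.0002 -1.    ] w 0.021610775887633254 F [-3.8794 -1.4535  2.8734] tip [0.5512 0.0141 0.1152]
loc x,z,y -0.15011681266311477 0.1021882534658269 0.0012113880963328502 r 0.18159707208688355 deg 34.24409392755568
tab [(array([280.2, 164.2]), 0.59), (array([328.9, 172.3]), 0.39)] exp shut/free [272.0048 208.9343] [271.6547 199.6986]
[279.8693 164.1173]
```

The lid follows: the tab is seen at scene (280,164), as predicted. Continuing the arc.

Call:
{"method": "carry_out", "body": {"steps": [[7.5,0,-10.2,0,0,0,1],[8.2,0,-9.7,0,0,0,1],[8.8,0,-9.1,0,0,0,1],[9.4,0,-8.4,0,0,0,1],[10,0,-7.7,0,0,0,1],[10.6,0,-7.1,0,0,0,1],[11,0,-6.2,0,0,0,1],[0,0,0,0,0,0,1]]}}

```text
clock: 23.05
tool_pos: [0.6138, 0.0395, 0.2675]
tool_rot: [0.982, 0.187, 0.001, -0.001]
ft_force: [-0.8, 1.9, 1.4]
gripper_width: 0.022
finger_force: 10.0
```

Call:
{"method": "carry_out", "body": {"steps": [[11.4,0,-5.5,0,0,0,1],[11.7,0,-4.7,0,0,0,1],[12.1,0,-3.9,0,0,0,1],[0,0,0,0,0,0,1],[0,0,0,0,0,0,1],[0,0,0,0,0,0,1]]}}

```text
clock: 23.65
tool_pos: [0.6446, 0.0519, 0.2805]
tool_rot: [0.982, 0.187, 0.0, -0.001]
ft_force: [-0.1, 3.7, -0.9]
gripper_width: 0.0221
finger_force: 10.0
```

```bash
python3 - <<'E'
from g import *
o,p,M=st();loc(p);s=camera("scene");tab(s);print(proj(s,p-[0,0,.003]))
E
```

```text
23.65 [0.6446 0.0519 0.2805] z [ 0.0004  0.002  -1.    ] w 0.02212777282399305 F [-0.0544  3.7448 -0.8733] tip [0.6446 0.0521 0.1865]
loc x,z,y -0.04936055493258102 0.17350452800547134 0.002157838840740953 r 0.1803892613811968 deg 74.11940047427787
tab [(array([313.2, 114. ]), 0.71)] exp shut/free [272.0048 208.9343] [271.6547 199.6986]
[311.4648 114.2957]
```

Six degrees remain to the stop. Pressing lightly onto it.

Call:
{"method": "carry_out", "body": {"steps": [[8,0,-2.2,0,0,0,1],[8,0,-1.8,0,0,0,1],[4,0,-0.7,0,0,0,1],[0,0,0,0,0,0,1],[0,0,0,0,0,0,1],[0,0,0,0,0,0,1]]}}

```text
clock: 24.35
tool_pos: [0.663, 0.0593, 0.2853]
tool_rot: [0.982, 0.187, -0.001, -0.001]
ft_force: [-2.5, 4.3, -1.5]
gripper_width: 0.0222
finger_force: 10.0
```

```bash
python3 - <<'E'
from g import *
o,p,M=st();loc(p)
E
```

```text
24.35 [0.663  0.0593 0.2853] z [-0.002   0.0014 -1.    ] w 0.022188377072278876 F [-2.4736  4.3056 -1.4594] tip [0.6628 0.0594 0.1913]
loc x,z,y -0.029537032392899648 0.17825818865750032 0.002300582803727983 r 0.1806887326482539 deg 80.59168455262868
```

Call:
{"method": "carry_out", "body": {"steps": [[2,0,0,0,0,0,1],[2,0,0,0,0,0,1],[0,0,0,0,0,0,1],[0,0,0,0,0,0,1]]}}

```text
clock: 24.75
tool_pos: [0.6658, 0.0604, 0.2857]
tool_rot: [0.982, 0.187, -0.002, -0.001]
ft_force: [-4.3, 4.1, 0.4]
gripper_width: 0.0218
finger_force: 10.0
```

```bash
python3 - <<'E'
from g import *
o,p,M=st();loc(p);print(M.T@o["ft_force"])
E
```

```text
24.75 [0.6658 0.0604 0.2857] z [-0.004   0.0007 -1.    ] w 0.02179973248540527 F [-4.3133  4.0799  0.4409] tip [0.6654 0.0605 0.1917]
loc x,z,y -0.026475848097131133 0.1786791709895409 0.0023278049499119227 r 0.1806300547471875 deg 81.57150609434767
[-2.5148 -5.3799 -0.4207]
```

Call:
{"method": "carry_out", "body": {"steps": [[2,0,0,0,0,0,1],[2,0,0,0,0,0,1],[2,0,0,0,0,0,1],[0,0,0,0,0,0,1],[0,0,0,0,0,0,1]]}}

```text
clock: 25.25
tool_pos: [0.67, 0.0622, 0.2862]
tool_rot: [0.982, 0.187, -0.004, -0.0]
ft_force: [-10.3, 2.9, 3.9]
gripper_width: 0.0217
finger_force: 10.0
```

```bash
python3 - <<'E'
from g import *
o,p,M=st();loc(p);print(M.T@o["ft_force"]);s=camera("scene");t=camera("top")
for c in(s,t):print([(np.round(r["xy"],1),round(r["confidence"],2)) for r in tip_of("lid_tab",c)[:2]],proj(c,p-[0,0,.003]))
E
```

```text
25.25 [0.67   0.0622 0.2862] z [-0.0072 -0.0004 -1.    ] w 0.021689055997930258 F [-10.2615   2.8501   3.9211] tip [0.6694 0.0621 0.1922]
loc x,z,y -0.021923602194699382 0.1791770991095722 0.0023715099153994146 r 0.1805133711903716 deg 83.02412542923044
[-8.5256 -6.4268 -3.848 ]
[(array([321.5, 111.2]), 0.72)] [320.0805 107.3112]
[(array([189.9, 172.2]), 0.97), (array([404.9, 241.2]), 0.45)] [186.678  171.6847]
```

The stop resists with 8.5 N, so the lid is fully open. Releasing and going straight up.

Call:
{"method": "carry_out", "body": {"steps": [[0,0,0,0,0,0,0.5],[0,0,0,0,0,0,0.5],[0,0,0,0,0,0,0.5],[0,0,-10,0,0,0,0.5],[0,0,-20,0,0,0,0.5],[0,0,-20,0,0,0,0.5],[-20,0,-20,0,0,0,0.5],[-40,0,0,0,0,0,0.5],[-40,0,0,0,0,0,0.5],[0,0,0,0,0,0,0.5]]}}

```text
clock: 26.45
tool_pos: [0.576, 0.024, 0.3562]
tool_rot: [0.983, 0.186, -0.001, 0.0]
ft_force: [-0.3, 0.5, 0.3]
gripper_width: 0.0473
finger_force: 0.0
```

Call:
{"method": "carry_out", "body": {"steps": [[-40,0,0,0,0,0,0.5],[-30,30,0,0,0,0,0.5],[0,40,0,0,0,0,0.5],[0,0,0,0,0,0,0.5],[0,0,0,0,0,0,0.5],[0,0,0,0,0,0,0.5]]}}

```text
clock: 27.05
tool_pos: [0.5408, -0.065, 0.3561]
tool_rot: [0.982, 0.187, 0.0, -0.0]
ft_force: [-0.2, 0.5, 0.2]
gripper_width: 0.0467
finger_force: 0.0
```

```bash
python3 - <<'E'
from g import *
o,p,M=st();s=camera("scene");t=camera("top");w=camera("wrist")
def T(a,r=.181):
    b=np.deg2rad(1.9)+a;x=.102-r*np.cos(b);return np.array([.5964+x*.9304,.0306+x*.3665,.104+r*np.sin(b)])
for c in(s,t,w):print([(np.round(r["xy"],1),round(r["confidence"],2)) for r in tip_of("lid_tab",c)[:2]],"exp 1.25,1.35,1.40",[proj(c,T(a)) for a in(1.25,1.35,1.4)])
for n in("rotor_key","timer","dropper_bottle","release_rod"):print(n,[np.round(r["xy"]) for r in tip_of(n,t)[:4]],[np.round(r["xy"]) for r in tip_of(n,s)[:4]])
E
```

```text
27.05 [ 0.5408 -0.065   0.3561] z [ 0.0007  0.0002 -1.    ] w 0.046717011708701066 F [-0.2138  0.4815  0.2097] tip [ 0.5408 -0.065   0.2621]
[(array([319.2, 111.7]), 0.68)] exp 1.25,1.35,1.40 [array([311.6041, 114.8966]), array([317.212 , 110.1182]), array([320.0265, 108.0382])]
[] exp 1.25,1.35,1.40 [array([195.5955, 189.3844]), array([190.9953, 178.3234]), array([188.7657, 172.8136])]
[] exp 1.25,1.35,1.40 [array([203.8535,  36.7541]), array([198.7697,   0.0479]), array([196.431 , -19.3313])]
rotor_key [array([329., 187.]), array([366., 267.])] []
timer [array([325., 307.]), array([330., 189.])] [array([273., 304.])]
dropper_bottle [array([330., 186.])] [array([352., 323.]), array([388., 262.])]
release_rod [array([453., 242.]), array([369., 307.]), array([429., 273.]), array([398., 249.])] [array([296., 338.]), array([415., 380.])]
```

```bash
python3 -c "
from cell import *
print(sign_off())"
```

```text
the job is handed in; nothing more can be done
None
```

I handed the job in at about 27 s: the latch gave way at roughly 9 N, the lid sprang free and now stands fully open at its stop, the red rod is back upright in its socket, and the key, bottle and timer were left alone (the final check on the lid and rod was by measurement, as my ten picture views were used up).

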